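Return the slotted weights to their own slots in the rack and lock them in

TASK

Put the two loose slotted weights back in the weight rack. Slide the retaining comb (the one with the orange knob) fully open, slide the large dark weight and the small brass weight along the bench, never lifting or tipping them, each fully home against the back of its own slot (the one marked with a red disc of its size), then slide the comb fully shut again so that all three weights are locked in. Leave the medium weight in its slot and do not disturb the other things on the bench.

Things in the scene. Friction and masses are not known exactly. Their poses are not given: they have to be found in the camera images.
- weight_rack: Fixed blue rack, 76 mm deep (x, from the open mouth to the back: weights enter along +x), 208 mm long (y, along its three slots). Walls 22 mm high, rail at the back 34 mm. Origin mid-rack at bench level. The slots have no raised floor; each has a flat red disc of its weight's size painted on it. The 10 mm walls between them have round noses ending at x=-24 mm. Place and yaw vary.
- comb (a joint): Aluminium comb, m: 0 shut, 0.034 open (end stops); slides along rack +y to open, friction 2 N, stays put. Bar over the rack's back (rack x 30-44 mm, top at 32 mm), 3 arms 8 mm wide, 25-31 mm up, run forward to 8 mm round hooks hanging at rack x=-38 mm down to 3 mm above the bench: before the slots when shut (rack y 65, -11, -77 mm), before the walls when open. A weight not home blocks it.
- comb_knob (a point): Top centre of the orange knob on the comb's bar: an upright cylinder, 15 mm across, from 32 to 58 mm above the bench; this point is 58 mm above the bench. It moves with the comb and has the rack's orientation; at comb value 0 it lies at rack x=37 mm, y=-6 mm.
- weight_large: Loose dark grey slotted weight, a disc 60 mm across and 18 mm high, about 0.4 kg, flat on the bench. Origin at the centre of its underside; its yaw does not matter. It and the small weight start on the open bench to the right of the rack and may change places.
- weight_small: Loose brass slotted weight, a disc 40 mm across and 12 mm high, about 0.1 kg, flat on the bench. Origin at the centre of its underside.
- weight_medium: Brass slotted weight, a disc 50 mm across and 14 mm high, already home in the middle slot. Origin at the centre of its underside. Leave it there.
- slot_large (a point): Where the centre of the large weight's underside is when fully home against the slot's back (bench level; rack x=0, y=+61 mm). The slot is 66 mm wide. Axes as the rack's.
- slot_small (a point): Where the centre of the small weight's underside is when fully home against the slot's back (bench level; rack x=-10 mm, y=-71 mm). The slot is 46 mm wide. Axes as the rack's.
- slot_medium (a point): The same for the medium weight (rack x=-5 mm, y=-10 mm); slot 56 mm wide.
- sample_ring: Bystander: brass ring 66 mm across, 20 mm high, on the bench beyond the loose weights. Origin: centre of its underside.
- moisture_tin: Bystander: closed aluminium tin 57 mm across, 35 mm high, on the bench beyond the loose weights. Origin: centre of its underside.
- stopper: Bystander: red rubber stopper 36 mm across, 28 mm high, to the right. Origin: centre of its underside.
- jar: Bystander: brown jar with a blue cap, 48 mm across, 125 mm high, to the right. Origin: centre of its underside.
Things that resemble listed ones, but are neither listed nor needed, are in the scene too. Leave any pink look-alike of the weight_large alone.

How it is judged:
By the outcome, as a careful person would: the job done as asked, in the order asked, and still so for the second after the job is handed in, with the robot touching nothing.
It also fails if it takes over 72 s, if anything falls off the work surface, if the arm or the gripper's body presses on something with over 40 N, if the wrist force passes 120 N, or if a joint passes its speed limit or range.

ROBOT

A 6-joint arm with a two-finger parallel gripper is mounted at the origin on a cart in front of the work surface, level with it; the furniture and walls round the work are solid. World frame = base frame: x ahead of the robot, y to its left, z up, the work surface at z = 0. Lengths are in m, angles in rad, forces in N, time in s.
With the tool pointing down it reaches from about 0.425 to 0.95 m from the base axis. Payload 14.7 kg.
Tool frame: the origin (TCP) lies midway between the tips of the shut fingers; the grasp point (between the pads) lies 19 mm behind it (robot.grasp_offset is the distance from the TCP to the grasp point, in m); x points along the fingers, y is the direction in which the jaws open and shut, and the axes are right-handed (so a half turn about x gives the same grasp; the last joint's range is limited). The gripper opens to 85 mm and grips with 20 to 120 N. Pads are 22 mm wide; open, the fingers measure 114 mm over their backs; the gripper's body (76 mm by 85 mm) begins 54 mm behind the grasp point. The pads swing forward as they close: fully open they stand 13 mm farther back than shut.
Start: joints at [1.124, 0.48, 1.596, -0, 1.065, -0.047], TCP at [0.253, 0.599, 0.231] pointing down, gripper open.
Joint ranges: [-2.75, 2.75], [-0.82, 2.05], [0.23, 2.67], [-1.56, 4.7], [0.09, 2.69], [-2.92, 2.92]. Speed limits (rad/s): [1.89, 1.89, 2.39, 3.01, 3.01, 3.01].

INTERFACE

Orientations are given as a rotation vector (axis times angle).
In Python, from bench import monitor, viewer, order, robot gives the robot as it stands. The module is installed in compiled form; this text tells all that it offers.
- The arm moves only by the tool apply_moves, never from a script. Its argument "moves" is text: rows parted by semicolons, each of 5 numbers parted by spaces: the shift along the tool's x, y, z normalised to -1 to 1, where 1 is 0.5 m, then the turn about the tool's x normalised to -1 to 1, where 1 is 180 degrees, then the closure, from 0 (fully open) to 1 (shut). In form: tx ty tz spin fingers; .... A call has exactly 10 rows; each row is the pose to reach, as a shift and turn from the pose commanded when the call began, along the tool's axes at that moment, turning the shorter way round; what a row does not reach only later rows make up. A row lasts 1/8 s, in which the tool goes at most 62.5 mm and 10.7 degrees, less where a joint would pass 70% of its speed; a pose out of reach is approached as far as the arm can. A call with a number of a shift or a turn outside -1 to 1 is refused whole. A call with a gripper value outside its range is refused whole. The fingers move at their own pace and stop on an object; "squeeze" is the grip in N (left out, the last holds). Time passes only in rows, so rows that repeat a pose let the fingers close, or fill a call up. It gives the time, the measured TCP pose, the force and the opening at its end, in the units of the state.
- monitor.state(): the state, without advancing time (a new reading comes with each control period).
- viewer.capture(name): name is "side" or "top" or "wrist"; returns a dict with "image" (420x560x3 uint8, red, green, blue), "K" (3x3 intrinsics, pixels), "rvec" (rotation vector, rad) and "tvec" (3), from world to camera coordinates, as OpenCV has them. Camera axes: x right, y down, z forward; pixel columns grow to the right and rows downward; lengths in m; the calibration is good to about 2 mm. A picture is of the moment at which its call begins. There is no depth.
- order.sign_off(): hands the job in, once; it reports no verdict.
The state is a dict: "time_s": time; "joint_pos": joint angles; "joint_vel": joint speeds; "joint_efforts": joint torques, N m; "ee_pos": TCP position; "tool_rot": TCP orientation; "force": force on the tool from outside, world axes, zero at the start; "ft_torque": the same for the moment, N m; "finger_gap": opening from 0.0 (shut) to 1.0 (fully open).
Only numpy, scipy, OpenCV 4.12 (cv2) and the standard library are available. Lean on these libraries where they do the work, as an engineer would, in place of code of your own. Each camera call takes 0.05 s, during which the arm holds its last target. There are 200 camera calls.

## Working session

There is one attempt and no reset: what is moved stays moved. The work goes in short steps, Python scripts to look and compute and a tool call to move; the robot and the scene stay as the last step left them, time stands still between calls to the robot, and variables do not carry over. Pictures are saved under pics/ and viewed, about 8 in all and at most 12, crops included, and the job is handed in when it is done.

Besides the shell and the picture viewer there is one more tool, called as name(argument=value, ...) on one line, values as JSON. apply_moves: Moves the arm, as the interface text tells. Its arguments: {"type":"object","properties":{"moves":{"type":"string"},"squeeze":{"type":"number"}},"required":["moves"]}

```bash
mkdir -p pics; cat > h.py <<'E'
import numpy as np, cv2
from bench import monitor, viewer, order, robot
def cap(n,f):
    c=viewer.capture(n); cv2.imwrite('pics/'+f+'.png',c['image'][:,:,::-1]); np.savez('pics/'+f,**c); return c
def ray(c,u,v,z):
    R=cv2.Rodrigues(np.array(c['rvec'],float))[0]; t=np.array(c['tvec'],float).ravel()
    d=R.T@np.linalg.solve(c['K'],[u,v,1.]); o=-R.T@t
    return o+d*(z-o[2])/d[2]
def proj(c,p):
    return cv2.projectPoints(np.array(p,float).reshape(-1,1,3),np.array(c['rvec'],float),np.array(c['tvec'],float),np.array(c['K'],float),None)[0].reshape(-1,2)
E
python3 - <<'E'
from h import *
a=cap('top','top0');b=cap('side','side0')
s=monitor.state();print(s)
for c in(a,b):
    R=cv2.Rodrigues(np.array(c['rvec'],float))[0];print(-R.T@np.ravel(c['tvec']),c['K'][0][0])
E
```

```text
{'time_s': 0.1, 'joint_pos': array([ 1.12438461e+00,  4.80762350e-01,  1.59680176e+00,  1.07050583e-05,
        1.06510323e+00, -4.65806889e-02]), 'joint_vel': array([ 0.00221331, -0.00126181, -0.00312049, -0.00131024,  0.00151457,
       -0.00291772]), 'joint_efforts': array([ 1.31669036e-03, -9.52247000e+01, -4.31034744e+01,  9.23888592e-06,
        5.22252856e-03, -4.54467738e-06]), 'ee_pos': array([0.25282912, 0.5984177 , 0.23074436]), 'tool_rot': array([ 0.31284228,  1.54821615, -0.3144848 ]), 'force': array([-0.08354209,  0.77900564, -0.07924134]), 'ft_torque': array([-0.01862652,  0.03666853, -0.0125909 ]), 'finger_gap': 0.9931150644853927}
[ 0.43830673 -0.01032215  1.36014646] 525.6099786583251
[ 0.43460261 -0.81264064  0.59707063] 400.3301784962673
```

View pics/top0.png

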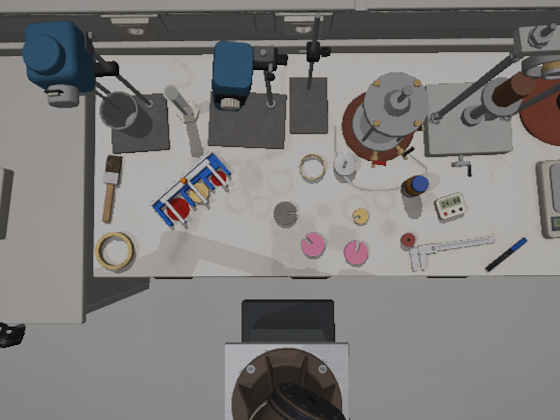

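View pics/side0.png

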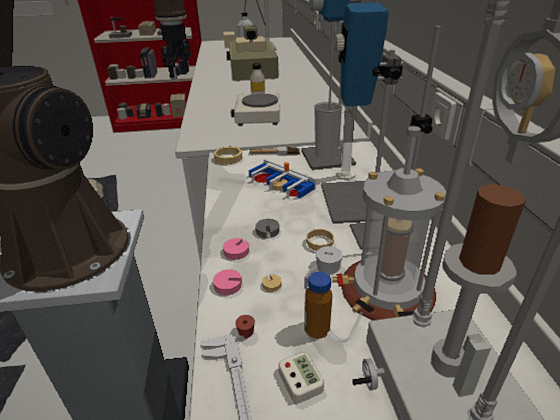

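```bash
python3 - <<'E'
from h import *
c=np.load('pics/top0.npz');im=c['image'][:,:,::-1]
cv2.imwrite('pics/crop1.png',cv2.resize(im[145:265,140:390],None,fx=3.2,fy=3.2,interpolation=cv2.INTER_CUBIC))
for n,u,v,z in [('L',286,214,.018),('S',361,216,.012),('knob',183,180,.058),('lslot',178,210,0),('sslot',218,178,0),('ring',312,167,.02),('tin',345,165,.035),('p1',313,245,.018),('p2',355,252,.018),('stp',408,241,.028)]:print(n,ray(c,u,v,z).round(3))
E
```

```text
L [0.479 0.001 0.018]
S [ 0.473 -0.191  0.012]
knob [0.564 0.257 0.058]
lslot [0.491 0.281 0.   ]
sslot [0.574 0.177 0.   ]
ring [ 0.599 -0.066  0.02 ]
tin [ 0.602 -0.149  0.035]
p1 [ 0.4   -0.068  0.018]
p2 [ 0.382 -0.174  0.018]
stp [ 0.409 -0.307  0.028]
```

View pics/crop1.png

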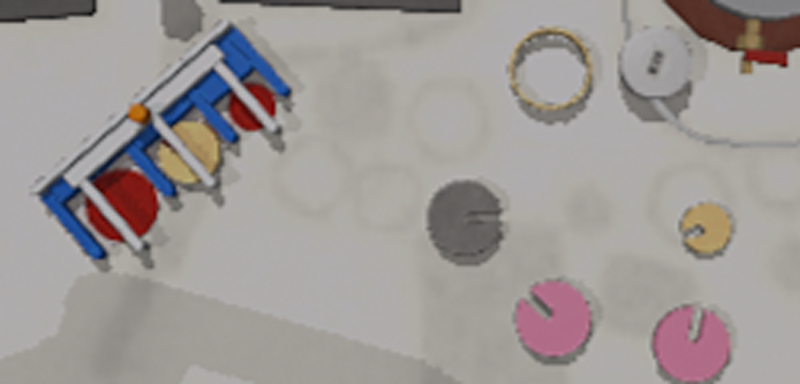

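Could be taken for the targets (top0 pixels): large weight – dark disc (286,214), pink decoys (313,245) and (355,252); small weight – loose brass (361,216), medium brass in the rack (199,192), brass rings (312,167) and (115,251). The crop shows the dark grey slotted disc and the small brass slotted disc clearly, so I choose (286,214) and (361,216). The knob is at (183,180).

```bash
cat >> h.py <<'E'
from scipy.spatial.transform import Rotation as Ro
def plan(pos,jaw=None,start=None):
    """shift (units) and spin (units) from the present pose to pos, with tool y along +-jaw angle(deg)"""
    s=monitor.state(); R=Ro.from_rotvec(s['tool_rot']).as_matrix(); p=s['ee_pos'] if start is None else np.array(start)
    d=R.T@(np.array(pos)-p)/.5
    y=np.degrees(np.arctan2(R[1,1],R[0,1])); sp=None
    if jaw is not None:
        # tool x is down: +spin lowers world yaw
        sp=-(((jaw-y+90)%180)-90)/180
    return d.round(4),None if sp is None else round(sp,4),round(y,2)
E
python3 - <<'E'
from h import *
s=monitor.state();print(Ro.from_rotvec(s['tool_rot']).as_matrix().round(3))
print(plan([.46,.20,.25],130))
E
```

```text
[[-0.     0.389  0.921]
 [-0.001  0.921 -0.389]
 [-1.    -0.001 -0.   ]]
(array([-0.0379, -0.5727,  0.6918]), np.float64(-0.3495), np.float64(67.09))
```

apply_moves(moves="-0.04 -0.1 0.1 0.06 0;-0.04 -0.2 0.2 0.12 0;-0.04 -0.28 0.3 0.18 0;-0.04 -0.35 0.4 0.24 0;-0.04 -0.42 0.5 0.3 0;-0.04 -0.5 0.6 0.36 0;-0.04 -0.57 0.69 0.42 0;-0.04 -0.57 0.69 0.48 0;-0.04 -0.57 0.69 0.54 0;-0.04 -0.57 0.69 0.6 0")

```text
time_s: 1.35
ee_pos: [0.4598, 0.2014, 0.251]
tool_rot: [1.71, 0.784, -1.711]
force: [0.5, -0.5, -0.9]
finger_gap: 1.0
```

```bash
python3 - <<'E'
from h import *
c=cap('wrist','w1');s=monitor.state();print(s['ee_pos'],s['joint_pos'].round(3),s['time_s'])
R=cv2.Rodrigues(np.array(c['rvec'],float))[0];print(-R.T@np.ravel(c['tvec']),c['K'][0][0]); print(plan([.5,.2,.2],-50))
E
```

```text
[0.45977672 0.20159968 0.25108322] [0.353 0.251 1.905 0.    0.986 1.074] 1.4
[0.51228773 0.26283905 0.39396781] 370.7179899427722
(array([ 0.1021,  0.0625, -0.0508]), np.float64(0.0481), np.float64(-41.34))
```

View pics/w1.png

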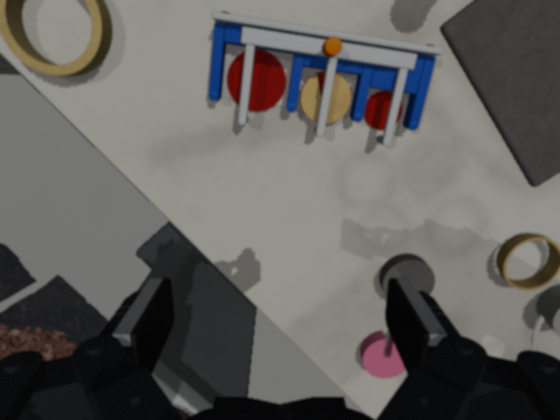

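w1 shows the rack at top: knob (332,46), red discs (257,80) and (383,111), medium weight (325,98), hooks (243,122), (320,134), (388,141), dark weight (407,278), pink decoy (384,354).

```bash
cat >> h.py <<'E'
def circ(c,mask,z,minarea=100):
    n,l,st,ce=cv2.connectedComponentsWithStats(mask.astype(np.uint8)); out=[]
    return l,st,ce
def disc(c,mask,z):
    v,u=np.nonzero(mask); P=np.array([ray(c,a,b,z)[:2] for a,b in zip(u,v)],np.float32)
    h=cv2.convexHull(P*1000)[:,0]; (x,y),r=cv2.minEnclosingCircle(h); 
    A=np.c_[2*h,np.ones(len(h))]; s=np.linalg.lstsq(A,(h**2).sum(1),rcond=None)[0]
    return (x,y,r),(s[0],s[1],np.sqrt(s[2]+s[0]**2+s[1]**2)),len(v)
E
python3 - <<'E'
from h import *
c=np.load('pics/w1.npz');im=c['image'].astype(int);r,g,b=im[...,0],im[...,1],im[...,2]
H=cv2.cvtColor(c['image'],cv2.COLOR_RGB2HSV).astype(int)
red=(r>90)&(g<45)&(b<55)
def box(m,u0,u1,v0,v1):
    o=np.zeros_like(m);o[v0:v1,u0:u1]=m[v0:v1,u0:u1];return o
print('L',disc(c,box(red,220,292,40,120),0)); print('S',disc(c,box(red,358,410,80,140),0))
ora=(H[...,0]>7)&(H[...,0]<18)&(H[...,1]>200)&(H[...,2]>120)
m=box(ora,315,350,30,62); v,u=np.nonzero(m);print('knob px',u.mean(),v.mean(),u.min(),u.max(),v.min(),v.max()); print(disc(c,m,.058))
gr=(H[...,1]<60)&(H[...,2]<95); m=box(gr,375,437,250,300); print('dark',disc(c,m,.018))
t=np.load('pics/top0.npz');H=cv2.cvtColor(t['image'],cv2.COLOR_RGB2HSV).astype(int)
m=box((H[...,1]>90)&(H[...,2]>100),348,372,205,228);print('small',disc(t,m,.012))
m=box((H[...,1]<60)&(H[...,2]<105),270,302,200,230);print('dark top',disc(t,m,.018))
# rack corner edges
cv2.imwrite('pics/rk.png',cv2.resize(c['image'][0:160,190:455,::-1],None,fx=3,fy=3,interpolation=cv2.INTER_CUBIC))
E
```

```text
L ((496.3182678222656, 279.6925354003906, 29.065265655517578), (np.float64(496.317605288898), np.float64(279.75354474844164), np.float64(28.715090767500804)), 1607)
S ((575.0757446289062, 174.01747131347656, 18.517847061157227), (np.float64(572.7807100961054), np.float64(173.74898156166296), np.float64(16.393692049394915)), 319)
knob px 332.31609195402297 45.798850574712645 326 339 38 53
((565.8927001953125, 256.4178161621094, 6.4061150550842285), (np.float64(565.6551477325011), np.float64(256.55024797853366), np.float64(5.971586918306458)), 174)
dark ((483.8296203613281, 2.2611536979675293, 39.20323181152344), (np.float64(481.76433960921065), np.float64(4.6223923660900255), np.float64(34.953009142194716)), 2228)
small ((473.2978515625, -189.2896728515625, 18.872804641723633), (np.float64(473.22001544928156), np.float64(-188.87275522941587), np.float64(18.325476890862927)), 146)
dark top ((480.3903503417969, 2.385375499725342, 30.631664276123047), (np.float64(480.0795748498609), np.float64(2.855719693339779), np.float64(29.687744760146654)), 387)
```

View pics/rk.png

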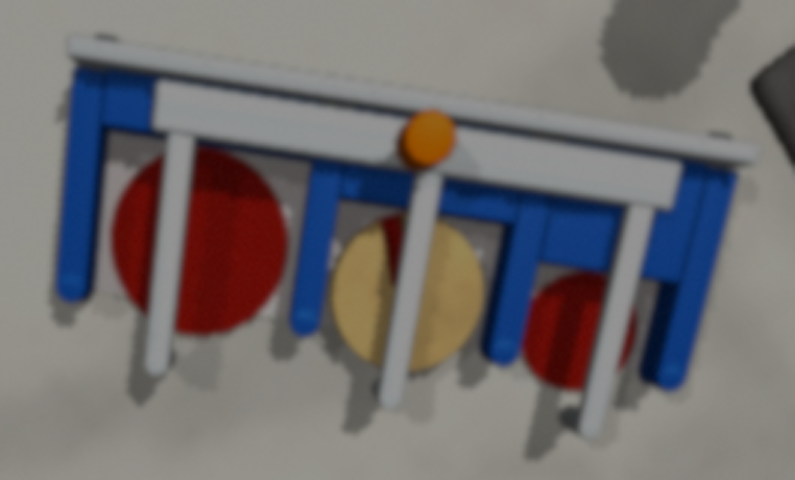

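```bash
python3 - <<'E'
from h import *
from scipy.optimize import least_squares
c=dict(np.load('pics/w1.npz'))
loc=np.array([[0,61,0],[-10,-71,0],[37,-6,58],[-24,99,22],[-24,23,22],[-24,-43,22],[-24,-99,22],[0,61,0],[-38,65,31-6],[-38,-11,25],[-38,-77,25]])/1000
a=proj(c,[[.4963,.2797,0]])[0]
px=np.array([a,[190+576/3,331/3],[332.3,45.8],[190+73/3,298/3],[190+304/3,332/3],[190+503/3,363/3],[190+668/3,386/3],a])
def W(q,L):
    R=Ro.from_euler('z',q[2]).as_matrix(); return L@R.T+[q[0],q[1],0]
f=lambda q:(proj(c,W(q,loc[:8]))-px).ravel()
s=least_squares(f,[.52,.24,.7],loss='soft_l1');print(s.x,np.degrees(s.x[2]));print(s.fun.reshape(-1,2).round(1) if hasattr(s,'fun') else '')
print((W(s.x,loc[:3])*1000).round(1))
E
```

```text
[0.53697614 0.23417785 0.72281506] 41.41425247787092
[[ 0.1 -0.4]
 [ 0.4 -1.1]
 [ 4.8 -0.6]
 [-1.5  1.3]
 [-0.6  1.1]
 [-0.5  0.2]
 [ 0.1  0.5]
 [ 0.1 -0.4]]
[[496.6 279.9   0. ]
 [576.4 174.3   0. ]
 [568.7 254.2  58. ]]
```

```bash
cat >> h.py <<'E'
RK=np.array([.5370,.2342]); YA=.7228
def rk(x,y,z): 
    c,s=np.cos(YA),np.sin(YA); return [RK[0]+(c*x-s*y)/1000,RK[1]+(s*x+c*y)/1000,z/1000]
def torack(p):
    c,s=np.cos(YA),np.sin(YA); d=np.array(p[:2])-RK; return ((np.array([[c,s],[-s,c]])@d)*1000).round(1)
E
python3 - <<'E'
from h import *
print(plan([.566,.2565,.12],-48.6),plan([.566,.2565,.04],-48.6))
E
```

```text
(array([ 0.262 ,  0.0871, -0.2229]), np.float64(0.0403), np.float64(-41.34)) (array([ 0.422 ,  0.0871, -0.223 ]), np.float64(0.0403), np.float64(-41.34))
```

apply_moves(moves="0.05 0.03 -0.08 0.04 0;0.1 0.06 -0.16 0.04 0;0.2 0.087 -0.223 0.04 0;0.26 0.087 -0.223 0.04 0;0.32 0.087 -0.223 0.04 0;0.37 0.087 -0.223 0.04 0;0.42 0.087 -0.223 0.04 0;0.42 0.087 -0.223 0.04 0;0.42 0.087 -0.223 0.04 0.5;0.42 0.087 -0.223 0.04 0.7", squeeze=20)

```text
time_s: 2.65
ee_pos: [0.5658, 0.2591, 0.0425]
tool_rot: [1.79, 0.696, -1.787]
force: [0.1, 0.0, -0.4]
finger_gap: 0.607
```

```bash
python3 - <<'E'
from h import *
s=monitor.state();print(s['ee_pos'],torack(s['ee_pos']),plan([.5,.2,.2],-48.6)); cap('wrist','w2')
E
```

```text
[0.56581395 0.25906137 0.04245188] [38.1 -0.4] (array([-0.3154, -0.0017,  0.1764]), np.float64(0.0061), np.float64(-47.49))
```

View pics/w2.png

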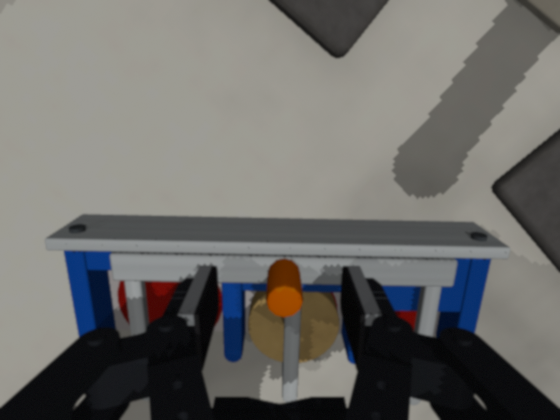

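w2 shows the knob (285,290) standing centred between the fingers, above the rack's bar; closing now.

apply_moves(moves="0 0 0 0 0.8;0 0 0 0 0.9;0 0 0 0 1;0 0 0 0 1;0 0 0 0 1;0 0 0 0 1;0 0 0 0 1;0 0 0 0 1;0 0 0 0 1;0 0 0 0 1", squeeze=30)

```text
time_s: 3.95
ee_pos: [0.5655, 0.2589, 0.0419]
tool_rot: [1.79, 0.695, -1.788]
force: [-0.7, -0.2, 7.9]
finger_gap: 0.159
```

```bash
python3 - <<'E'
from h import *
s=monitor.state();print(s['ee_pos'],torack(s['ee_pos']))
R=Ro.from_rotvec(s['tool_rot']).as_matrix(); p=s['ee_pos']
for y in(10,20,30,34,36): print(y,(R.T@(np.array(rk(*torack(p),0))*0+np.array([-np.sin(YA),np.cos(YA),0])*y/1000)/.5).round(4))
E
```

```text
[0.56552886 0.25887089 0.04190853] [37.7 -0.4]
10 [-0.     -0.02   -0.0004]
20 [-0.     -0.04   -0.0007]
30 [-0.     -0.06   -0.0011]
34 [-0.     -0.068  -0.0013]
36 [-0.     -0.072  -0.0013]
```

apply_moves(moves="0 -0.01 0 0 1;0 -0.02 0 0 1;0 -0.03 0 0 1;0 -0.04 0 0 1;0 -0.045 0 0 1;0 -0.05 0 0 1;0 -0.053 0 0 1;0 -0.053 0 0 1;0 -0.053 0 0 1;0 -0.053 0 0 1")

```text
time_s: 5.2
ee_pos: [0.548, 0.2788, 0.0419]
tool_rot: [1.791, 0.695, -1.787]
force: [2.4, 1.2, 5.8]
finger_gap: 0.158
```

apply_moves(moves="0 -0.001 0 0 1;0 -0.002 0 0 1;0 -0.003 0 0 1;0 -0.004 0 0 1;0 -0.005 0 0 1;0 -0.006 0 0 1;0 -0.007 0 0 1;0 -0.007 0 0 1;0 -0.007 0 0 1;0 -0.007 0 0 1")

```text
time_s: 6.45
ee_pos: [0.5465, 0.2806, 0.042]
tool_rot: [1.791, 0.694, -1.786]
force: [8.4, -8.7, 4.5]
finger_gap: 0.16
```

```bash
python3 - <<'E'
from h import *
s=monitor.state();print(s['ee_pos'],torack(s['ee_pos']),s['force'])
E
```

```text
[0.54646131 0.28059092 0.04196888] [37.8 28.5] [ 8.35202268 -8.66676543  4.53598706]
```

apply_moves(moves="0 -0.005 0 0 0.7;0 -0.005 0 0 0.5;0 -0.005 0 0 0.4;-0.1 -0.005 0 0 0.3;-0.2 -0.005 0 0 0.2;-0.2 0.06 0.09 0 0;-0.2 0.13 0.19 0 0;-0.2 0.2 0.28 0 0;-0.2 0.26 0.38 0 0;-0.2 0.32 0.46 0 0")

```text
time_s: 7.7
ee_pos: [0.4822, 0.006, 0.1414]
tool_rot: [1.789, 0.695, -1.789]
force: [0.3, 0.5, -0.2]
finger_gap: 1.006
```

```bash
python3 - <<'E'
from h import *
cap('wrist','w3');c=cap('top','t3');s=monitor.state();print(s['ee_pos'],s['joint_pos'].round(2),plan([.4802,.0027,.003],-48.6),plan([.4802,.0027,.06],-48.6))
def box(m,u0,u1,v0,v1):
    o=np.zeros_like(m);o[v0:v1,u0:u1]=m[v0:v1,u0:u1];return o
H=cv2.cvtColor(c['image'],cv2.COLOR_RGB2HSV).astype(int)
m=(H[...,0]>7)&(H[...,0]<18)&(H[...,1]>180)&(H[...,2]>110)
v,u=np.nonzero(box(m,150,235,150,230));
if len(u): print('knob',torack(ray(c,u.mean(),v.mean(),.058)),len(u))
c=np.load('pics/top0.npz');H=cv2.cvtColor(c['image'],cv2.COLOR_RGB2HSV).astype(int)
m=(H[...,0]>7)&(H[...,0]<18)&(H[...,1]>180)&(H[...,2]>110)
v,u=np.nonzero(box(m,150,235,150,230));
if len(u): print('knob0',torack(ray(c,u.mean(),v.mean(),.058)),len(u))
E
```

```text
[0.48199497 0.0040961  0.14134522] [-0.05  0.37  2.06 -0.    0.7   0.78] (array([ 0.2767, -0.0003,  0.0043]), np.float64(0.0048), np.float64(-47.73)) (array([ 0.1627, -0.0003,  0.0044]), np.float64(0.0048), np.float64(-47.73))
knob [35.3 29.9] 24
knob0 [35.5 -0.5] 21
```

View pics/w3.png

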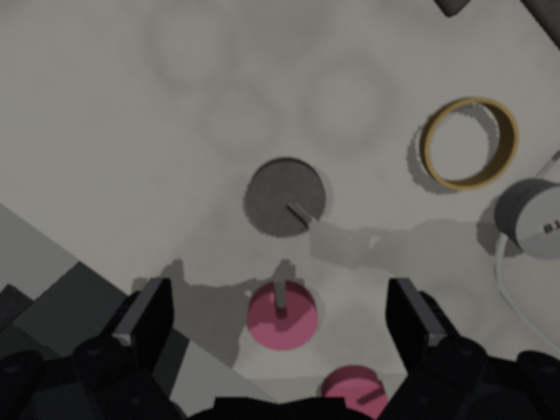

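w3 shows the dark weight at (285,196), pink decoys at (283,315) and (355,390), ring at (470,143).

```bash
python3 - <<'E'
from h import *
c=dict(np.load('pics/w3.npz'));s=monitor.state();p=s['ee_pos']
H=cv2.cvtColor(c['image'],cv2.COLOR_RGB2HSV).astype(int); print(H[190,270],H[150,240],H[225,330])
m=np.zeros((420,560),bool);m[155:240,240:330]=((H[...,2]<92))[155:240,240:330]
n,l,st,ce=cv2.connectedComponentsWithStats(m.astype(np.uint8));i=1+st[1:,4].argmax();print(st[i],disc(c,l==i,.018))
for q in((240,196),(330,196),(285,156)):print(ray(c,*q,.018).round(4))
print(ray(c,285,195,.018),proj(c,[[p[0],p[1],.018]]))
E
```

```text
[18 19 68] [ 23  18 127] [ 23  17 118]
[ 244  157   82   81 5102] ((483.1746826171875, 2.963074207305908, 32.07482147216797), (np.float64(483.54762360896086), np.float64(2.2844556348027254), np.float64(31.170783379913466)), 5102)
[0.4627 0.0282 0.018 ]
[ 0.5083 -0.0216  0.018 ]
[0.5077 0.0238 0.018 ]
[0.48609987 0.00384415 0.018     ] [[281.04389183 198.64567103]]
```

apply_moves(moves="0.07 0 0.002 0 0;0.14 0 0.002 0 0;0.2 0 0.002 0 0;0.24 0 0.002 0 0;0.26 0 0.002 0 0;0.274 0 0.002 0 0;0.274 0 0.002 0 0.1;0.274 0 0.002 0 0.2;0.274 0 0.002 0 0.3;0.274 0 0.002 0 0.35", squeeze=20)

```text
time_s: 9.05
ee_pos: [0.4842, 0.0066, 0.0054]
tool_rot: [1.791, 0.693, -1.786]
force: [2.5, -4.8, 9.1]
finger_gap: 0.697
```

```bash
python3 - <<'E'
from h import *
s=monitor.state();print(s['ee_pos'],s['finger_gap'],s['force'],torack(s['ee_pos']))
for x in(-105,-60): print(x,rk(x,61,4),plan(rk(x,61,4),-48.6),np.hypot(*rk(x,61,4)[:2]))
E
```

```text
[0.48418189 0.0066301  0.00542475] 0.6972602719301636 [ 2.52169806 -4.8245192   9.06631321] [-190.1 -135.7]
-105 [np.float64(0.41790385115444206), np.float64(0.210491197201109), 0.004] (array([ 0.0023, -0.3903, -0.1775]), np.float64(0.0059), np.float64(-47.54)) 0.467921118254851
-60 [np.float64(0.451651893987231), np.float64(0.24025811852253967), 0.004] (array([ 0.0025, -0.3886, -0.2674]), np.float64(0.0059), np.float64(-47.54)) 0.5115793162924432
```

apply_moves(moves="0 -0.02 -0.009 0 0.4;0 -0.06 -0.027 0 0.4;0 -0.105 -0.048 0 0.4;0 -0.15 -0.068 0 0.4;0 -0.2 -0.091 0 0.4;0 -0.25 -0.114 0 0.4;0 -0.3 -0.137 0 0.4;0 -0.345 -0.157 0 0.4;0 -0.375 -0.172 0 0.4;0 -0.39 -0.178 0.005 0.4")

```text
time_s: 10.3
ee_pos: [0.4174, 0.2116, 0.0054]
tool_rot: [1.801, 0.683, -1.796]
force: [4.3, -10.9, 13.7]
finger_gap: 0.69
```

```bash
python3 - <<'E'
from h import *
s=monitor.state();print(s['ee_pos'],s['finger_gap'],s['force'],torack(s['ee_pos']))
c=cap('top','t4'); H=cv2.cvtColor(c['image'],cv2.COLOR_RGB2HSV).astype(int)
for x in(-65,): print(x,plan(rk(x,61,4),-48.6))
cap('wrist','w4')
E
```

```text
[0.4174215  0.21163509 0.00539459] 0.68977276646435 [  4.31406248 -10.85822365  13.71706253] [-104.6   62.2]
-65 (array([ 0.003 ,  0.0035, -0.0789]), np.float64(0.0008), np.float64(-48.46))
```

View pics/w4.png

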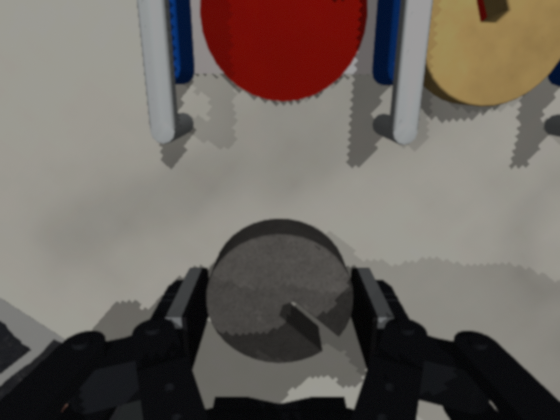

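w4 shows the comb open (arms above the walls, hooks at (163,135), (403,135)) and the dark weight gripped at (282,288), in line with its slot.

```bash
python3 - <<'E'
from h import *
c=np.load('pics/w4.npz')
for u,v,z in((192,75,.022),(375,75,.022),(282,288,.018),(163,135,.025),(403,135,.025),(285,100,0),(203,14,0),(366,14,0),(207,288,.018),(353,288,.018)): print(u,v,torack(ray(c,u,v,z)))
E
```

```text
192 75 [-21.3  91.1]
375 75 [-21.1  32.3]
282 288 [-101.3   61.7]
163 135 [-40.  101.3]
403 135 [-39.8  22.2]
285 100 [-29.7  60.8]
203 14 [-0.1 90.5]
366 14 [ 0.1 31.9]
207 288 [-101.3   91.7]
353 288 [-101.2   33.4]
```

apply_moves(moves="0 0 -0.02 0 0.4;0 0 -0.045 0 0.4;0 0.001 -0.065 0 0.4;0 0.001 -0.072 0 0.4;0 0.001 -0.072 0 0.25;0 0.001 -0.072 0 0.15;0 0.001 -0.072 0 0.12;0 0.001 -0.04 0 0.12;0 0.001 0 0 0.12;0 0.001 0.035 0 0.12")

```text
time_s: 11.65
ee_pos: [0.402, 0.1977, 0.0043]
tool_rot: [1.798, 0.683, -1.8]
force: [0.3, 0.6, 0.1]
finger_gap: 0.884
```

```bash
python3 - <<'E'
from h import *
s=monitor.state();print(s['ee_pos'],s['finger_gap'],s['force'],torack(s['ee_pos']))
c=cap('wrist','w5')
H=cv2.cvtColor(c['image'],cv2.COLOR_RGB2HSV).astype(int)
m=np.zeros((420,560),bool);m[60:330,190:380]=((H[...,2]<92)&(H[...,1]<70))[60:330,190:380]
n,l,st,ce=cv2.connectedComponentsWithStats(m.astype(np.uint8));i=1+st[1:,4].argmax();a=disc(c,l==i,.018);print(st[i],a,torack(np.array(a[1][:2])/1000))
E
```

```text
[0.40200356 0.19770519 0.00425679] 0.884191979427017 [0.33682995 0.58337847 0.13201072] [-125.4   61.9]
[  195    89   167   163 20741] ((438.2486877441406, 230.89051818847656, 29.980199813842773), (np.float64(438.3704546513313), np.float64(230.82632202819997), np.float64(29.710035997440382)), 20741) [-76.2  62.7]
```

apply_moves(moves="0 0.001 0 0 0.4;0 0.001 0 0 0.68;0 0.001 0 0 0.68;0 0.001 -0.02 0 0.68;0 0.001 -0.035 0 0.68;0 0.001 -0.055 0 0.68;0 0.001 -0.075 0 0.68;0 0.001 -0.09 0 0.68;0 0.001 -0.1 0 0.68;0 0.001 -0.1 0 0.68")

```text
time_s: 12.95
ee_pos: [0.4421, 0.2321, 0.0043]
tool_rot: [1.8, 0.683, -1.798]
force: [0.3, -0.4, 0.3]
finger_gap: 0.319
```

```bash
python3 - <<'E'
from h import *
s=monitor.state();print(s['ee_pos'],s['finger_gap'],s['force'],torack(s['ee_pos']))
c=cap('wrist','w6')
E
```

```text
[0.44214435 0.23208347 0.00434496] 0.3192133113069587 [ 0.31946584 -0.44400568  0.29337529] [-72.5  61.2]
```

View pics/w6.png

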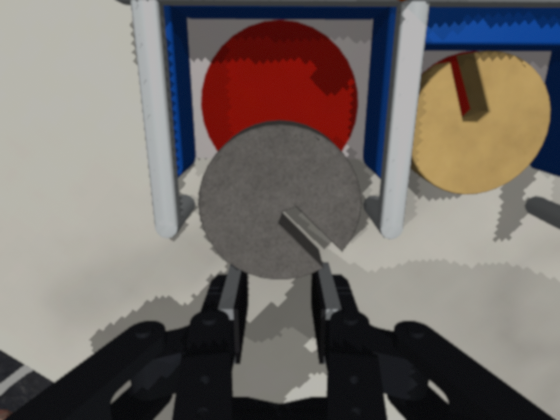

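w6: weight at (280,200) entering the large slot centred between the arms; the fingers push behind it at (228,300), (330,300).

apply_moves(moves="-0.006 0 -0.01 0 0.68;-0.006 0 -0.02 0 0.68;-0.006 0 -0.03 0 0.68;-0.006 0 -0.04 0 0.68;-0.006 0 -0.048 0 0.68;-0.006 0 -0.055 0 0.68;-0.006 0 -0.058 0 0.68;-0.006 0 -0.061 0 0.68;-0.006 0 -0.064 0 0.68;-0.006 0 -0.064 0 0.68")

```text
time_s: 14.25
ee_pos: [0.4651, 0.2528, 0.0073]
tool_rot: [1.798, 0.683, -1.8]
force: [-4.2, -2.4, 4.1]
finger_gap: 0.321
```

apply_moves(moves="0 0 -0.002 0 0.68;0 0 -0.004 0 0.68;0 0 -0.006 0 0.68;0 0 -0.008 0 0.68;0 0 -0.01 0 0.68;0 0 -0.01 0 0.68;0 0 -0.01 0 0.68;0 0 -0.01 0 0.68;0 0 -0.01 0 0.68;0 0 -0.01 0 0.68")

```text
time_s: 15.5
ee_pos: [0.4685, 0.2559, 0.0073]
tool_rot: [1.798, 0.683, -1.801]
force: [-5.7, -4.3, 5.9]
finger_gap: 0.32
```

```bash
python3 - <<'E'
from h import *
s=monitor.state();print(s['ee_pos'],s['finger_gap'],s['force'],torack(s['ee_pos']))
c=cap('wrist','w7')
E
```

```text
[0.46852188 0.25590907 0.00727238] 0.31990822151244086 [-5.682848   -4.31874647  5.88482651] [-37.   61.6]
```

apply_moves(moves="0 0 -0.002 0 0.68;0 0 -0.003 0 0.68;0 0 -0.004 0 0.68;0 0 -0.005 0 0.68;0 0 -0.006 0 0.68;0 0 -0.006 0 0.68;0 0 -0.006 0 0.68;0 0 -0.006 0 0.68;0 0 -0.006 0 0.68;0 0 -0.006 0 0.68")

```text
time_s: 16.8
ee_pos: [0.4687, 0.2565, 0.007]
tool_rot: [1.793, 0.682, -1.804]
force: [-12.4, -14.4, 13.4]
finger_gap: 0.322
```

```bash
python3 - <<'E'
from h import *
s=monitor.state();print(s['ee_pos'],s['finger_gap'],s['force'],s['ft_torque'],torack(s['ee_pos']))
c=cap('wrist','w8')
E
```

```text
[0.46870451 0.25648738 0.00701401] 0.32226428278073044 [-12.44612055 -14.38763801  13.38453204] [-2.37236635  1.84568165 -0.11619188] [-36.5  61.9]
```

View pics/w8.png

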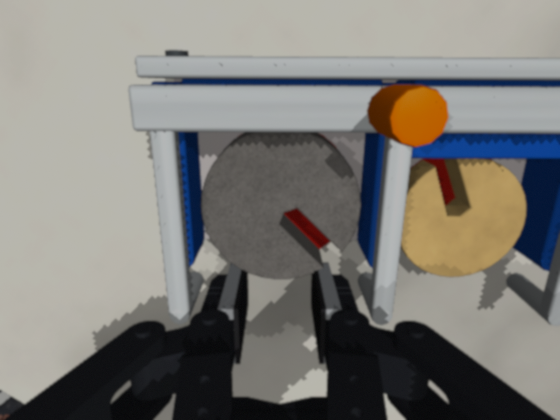

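w8: the dark weight (281,205) sits home, no red behind it, and the force climbed to 19 N without motion.

apply_moves(moves="0 0 0.03 0 0.68;0 0 0.08 0 0.68;0 0 0.14 0 0.68;-0.1 0 0.16 0 0.5;-0.2 0.06 0.2 0 0.3;-0.22 0.15 0.27 0 0.3;-0.22 0.24 0.34 0 0.3;-0.22 0.33 0.41 0 0.3;-0.22 0.42 0.48 0 0.3;-0.22 0.5 0.54 0 0.3")

```text
time_s: 18.1
ee_pos: [0.4356, -0.1102, 0.1176]
tool_rot: [1.801, 0.681, -1.798]
force: [1.1, 1.0, -0.2]
finger_gap: 0.698
```

```bash
python3 - <<'E'
from h import *
s=monitor.state();print(s['ee_pos'],s['finger_gap'],s['joint_pos'].round(2),plan([.473,-.189,.13],-48.6))
E
```

```text
[ 0.43559557 -0.11020539  0.11757483] 0.6979489794941458 [-0.32  0.38  2.16  0.    0.61  0.53] (array([-0.0246,  0.1676,  0.0485]), np.float64(0.0007), np.float64(-48.47))
```

apply_moves(moves="-0.02 0.06 0.02 0 0.3;-0.02 0.12 0.04 0 0.3;-0.02 0.16 0.05 0 0.3;-0.02 0.168 0.05 0 0.3;-0.02 0.168 0.05 0 0.3;-0.02 0.168 0.05 0 0.3;-0.02 0.168 0.05 0 0.3;-0.02 0.168 0.05 0 0.3;-0.02 0.168 0.05 0 0.3;-0.02 0.168 0.05 0 0.3")

```text
time_s: 19.35
ee_pos: [0.4723, -0.1874, 0.1273]
tool_rot: [1.799, 0.683, -1.799]
force: [0.5, 1.1, 0.5]
finger_gap: 0.698
```

```bash
python3 - <<'E'
from h import *
c=cap('wrist','w9');s=monitor.state();print(s['ee_pos'])
u,v=proj(c,[[.473,-.189,.012]])[0];print(u,v)
H=cv2.cvtColor(c['image'],cv2.COLOR_RGB2HSV).astype(int);u,v=int(u),int(v)
print(H[v+8,u-8],H[v,u+8])
m=np.zeros((420,560),bool);a=slice(max(0,v-55),v+55),slice(u-55,u+55);m[a]=((H[...,1]>80)&(H[...,0]>12)&(H[...,0]<30)&(H[...,2]>90))[a]
n,l,st,ce=cv2.connectedComponentsWithStats(m.astype(np.uint8));i=1+st[1:,4].argmax();d=disc(c,l==i,.012);print(st[i],d)
p=np.array(d[1][:2])/1000; print(plan([*p,.004],-48.6))
E
```

```text
[ 0.47231415 -0.18741642  0.1273187 ]
281.63664316551547 200.80788299269327
[ 19 121 135] [ 19 125 137]
[ 260  175   54   52 2003] ((475.25726318359375, -191.6328582763672, 20.080060958862305), (np.float64(475.2998126053783), np.float64(-191.49242870169462), np.float64(19.76043392659016)), 2003)
(array([0.2466, 0.0101, 0.0009]), np.float64(0.0009), np.float64(-48.44))
```

apply_moves(moves="0.07 0.01 0.001 0 0.3;0.14 0.01 0.001 0 0.3;0.19 0.01 0.001 0 0.3;0.22 0.01 0.001 0 0.3;0.24 0.01 0.001 0 0.3;0.2485 0.01 0.001 0 0.3;0.2485 0.01 0.001 0 0.4;0.2485 0.01 0.001 0 0.48;0.2485 0.01 0.001 0 0.56;0.2485 0.01 0.001 0 0.6", squeeze=20)

```text
time_s: 20.65
ee_pos: [0.4756, -0.1917, 0.0037]
tool_rot: [1.8, 0.682, -1.798]
force: [-0.6, 0.6, 7.6]
finger_gap: 0.452
```

```bash
python3 - <<'E'
from h import *
s=monitor.state();print(s['ee_pos'],s['finger_gap'],s['force'],torack(s['ee_pos']))
for x in(-110,): print(x,rk(x,-70.5,4),plan(rk(x,-70.5,4),-48.6))
print(plan([.50,-.06,.004],-48.6))
E
```

```text
[ 0.47558199 -0.19165097  0.00374873] 0.4518730088604233 [-0.55548473  0.58261896  7.64461303] [-327.8 -278.7]
-110 [np.float64(0.5011396275900907), np.float64(0.10856448077624459), 0.004] (array([-0.0007, -0.4153, -0.4366]), np.float64(0.0009), np.float64(-48.44))
(array([-0.0006, -0.1646, -0.2112]), np.float64(0.0009), np.float64(-48.44))
```

apply_moves(moves="0 -0.015 -0.016 0 0.65;0 -0.045 -0.047 0 0.65;0 -0.085 -0.089 0 0.65;0 -0.125 -0.131 0 0.65;0 -0.165 -0.173 0 0.65;0 -0.205 -0.216 0 0.65;0 -0.245 -0.258 0 0.65;0 -0.28 -0.294 0 0.65;0 -0.31 -0.326 0 0.65;0 -0.33 -0.347 0 0.65")

```text
time_s: 21.9
ee_pos: [0.4961, 0.0479, 0.0037]
tool_rot: [1.799, 0.683, -1.797]
force: [-0.8, -6.6, 9.1]
finger_gap: 0.454
```

apply_moves(moves="0 -0.01 -0.01 0 0.65;0 -0.035 -0.036 0 0.65;0 -0.06 -0.063 0 0.65;0 -0.078 -0.082 0 0.65;0 -0.085 -0.09 0 0.65;0 -0.085 -0.09 0 0.65;0 -0.085 -0.09 0 0.65;0 -0.085 -0.09 0 0.65;0 -0.085 -0.09 0 0.65;0 -0.085 -0.09 0 0.65")

```text
time_s: 23.15
ee_pos: [0.5015, 0.1093, 0.0038]
tool_rot: [1.8, 0.683, -1.798]
force: [-1.2, 5.9, 7.7]
finger_gap: 0.457
```

```bash
cat >> h.py <<'E'
def brass(c,pt,w=75,z=.012):
    u,v=proj(c,[[pt[0],pt[1],z]])[0].astype(int);H=cv2.cvtColor(c['image'],cv2.COLOR_RGB2HSV).astype(int)
    m=np.zeros((420,560),bool);a=slice(max(0,v-w),v+w),slice(u-w,u+w);m[a]=((H[...,1]>80)&(H[...,0]>12)&(H[...,0]<30)&(H[...,2]>70))[a]
    n,l,st,ce=cv2.connectedComponentsWithStats(m.astype(np.uint8));i=1+st[1:,4].argmax();d=disc(c,l==i,z);return torack(np.array(d[1][:2])/1000),d[1][2],st[i]
E
python3 - <<'E'
from h import *
s=monitor.state();print(s['ee_pos'],s['finger_gap'],s['force'],torack(s['ee_pos']),plan([.5,.2,.2],-48.6))
c=cap('wrist','w10');print(brass(c,s['ee_pos']))
# blue wall edges row scan + red
H=cv2.cvtColor(c['image'],cv2.COLOR_RGB2HSV).astype(int)
for x in (-18,):
  for z in(.022,):
    a=proj(c,[rk(x,-20,22)])[0];b=proj(c,[rk(x,-115,22)])[0]
    prev=None
    for t in np.linspace(0,1,400):
        u,v=(a+(b-a)*t).astype(int)
        if 0<=u<560 and 0<=v<420:
            bl=(H[v,u,0]>100)&(H[v,u,0]<130)&(H[v,u,1]>150)
            if bl!=prev: print('y',round(-20-95*t,1),bl,u,v); prev=bl
R=c['image'].astype(int);red=(R[...,0]>90)&(R[...,1]<45)&(R[...,2]<55)
u,v=proj(c,[rk(-10,-71,0)])[0].astype(int);print(u,v)
m=np.zeros_like(red);a=slice(max(0,v-60),max(0,v+60)),slice(u-60,u+60);m[a]=red[a]
if m.sum()>100: d=disc(c,m,0);print('red',torack(np.array(d[0][:2])/1000),d[0][2],d[1][2])
E
```

```text
[0.5014674  0.10933963 0.00376112] 0.45704707882533196 [-1.18344406  5.86620933  7.7259579 ] [-109.2  -70.1] (array([-0.3924, -0.1374, -0.1186]), np.float64(0.0009), np.float64(-48.43))
(array([-107.7,  -69.8]), np.float64(20.79654059105617), array([ 232,  236,   94,   95, 6192], dtype=int32))
y -20.0 False 119 46
y -45.7 True 202 47
y -50.2 False 216 47
y -90.7 True 347 47
y -103.1 False 387 47
283 29
red [-10.4 -70.4] 19.794321060180664 18.682536157284666
```

apply_moves(moves="0 0 -0.02 0 0.65;0 0.001 -0.045 0 0.65;0 0.001 -0.067 0 0.65;0 0.001 -0.077 0 0.65;0 0.001 -0.077 0 0.4;0 0.001 -0.077 0 0.3;0 0.001 -0.077 0 0.27;0 0.001 -0.06 0 0.27;0 0.001 -0.02 0 0.27;0 0.001 0.02 0 0.27")

```text
time_s: 24.45
ee_pos: [0.4929, 0.1011, 0.003]
tool_rot: [1.799, 0.683, -1.799]
force: [-0.2, -0.4, 0.4]
finger_gap: 0.732
```

```bash
python3 - <<'E'
from h import *
s=monitor.state();print(s['ee_pos'],s['finger_gap'],s['force'],torack(s['ee_pos']))
c=cap('wrist','w11');print(brass(c,rk(-70,-70,12)))
E
```

```text
[0.49290927 0.10111596 0.00298584] 0.7323304593019798 [-0.19003139 -0.40877494  0.36955934] [-121.1  -70.6]
(array([-72.4, -69.7]), np.float64(19.835420200906874), array([ 225,  119,  107,  107, 8012], dtype=int32))
```

apply_moves(moves="0 0 0 0 0.7;0 0 0 0 0.86;0 0 0 0 0.86;0 0 -0.025 0 0.86;0 0 -0.04 0 0.86;0 0 -0.055 0 0.86;0 0 -0.07 0 0.86;0 0 -0.085 0 0.86;0 0 -0.095 0 0.86;0 0 -0.1 0 0.86")

```text
time_s: 25.75
ee_pos: [0.5316, 0.1351, 0.003]
tool_rot: [1.799, 0.683, -1.799]
force: [-1.0, -2.7, 1.2]
finger_gap: 0.14
```

```bash
python3 - <<'E'
from h import *
s=monitor.state();print(s['ee_pos'],s['finger_gap'],s['force'],torack(s['ee_pos']))
c=cap('wrist','w12');print(brass(c,rk(-38,-70,12),60))
E
```

```text
[0.53155758 0.13510113 0.00304025] 0.13986404392095086 [-1.00226131 -2.73397886  1.187008  ] [-69.6 -70.7]
(array([-39.2, -70.4]), np.float64(20.257613286874367), array([ 228,  167,  103,  102, 7652], dtype=int32))
```

Centred. Push home (29 mm more).

apply_moves(moves="0 0 -0.01 0 0.86;0 0 -0.02 0 0.86;0 0 -0.03 0 0.86;0 0 -0.038 0 0.86;0 0 -0.045 0 0.86;0 0 -0.05 0 0.86;0 0 -0.053 0 0.86;0 0 -0.056 0 0.86;0 0 -0.058 0 0.86;0 0 -0.058 0 0.86")

```text
time_s: 27.05
ee_pos: [0.5531, 0.1542, 0.003]
tool_rot: [1.799, 0.683, -1.799]
force: [-0.2, -0.4, -0.1]
finger_gap: 0.141
```

apply_moves(moves="0 0 -0.001 0 0.86;0 0 -0.002 0 0.86;0 0 -0.003 0 0.86;0 0 -0.004 0 0.86;0 0 -0.005 0 0.86;0 0 -0.006 0 0.86;0 0 -0.006 0 0.86;0 0 -0.006 0 0.86;0 0 -0.006 0 0.86;0 0 -0.006 0 0.86")

```text
time_s: 28.3
ee_pos: [0.554, 0.1554, 0.0029]
tool_rot: [1.797, 0.683, -1.802]
force: [-5.1, -8.4, 5.5]
finger_gap: 0.139
```

```bash
python3 - <<'E'
from h import *
s=monitor.state();print(s['ee_pos'],s['finger_gap'],s['force'],torack(s['ee_pos']))
c=cap('wrist','w13');print(brass(c,rk(-10,-70,12),60))
E
```

```text
[0.55401568 0.15540941 0.00285713] 0.13895365394421316 [-5.11644775 -8.38040392  5.46208318] [-39.4 -70.3]
(array([-10.1, -70.2]), np.float64(19.899559115525033), array([ 229,  182,  103,   89, 7135], dtype=int32))
```

apply_moves(moves="0 0 0.03 0 0.86;0 0 0.08 0 0.86;0 0 0.12 0 0.86;-0.1 0 0.12 0 0.6;-0.2 0 0.12 0 0.3;-0.28 -0.03 0.06 0 0.3;-0.28 -0.1 -0.03 0 0.3;-0.28 -0.17 -0.12 0 0.3;-0.28 -0.197 -0.152 0 0.3;-0.28 -0.197 -0.152 0 0.3")

```text
time_s: 29.6
ee_pos: [0.5463, 0.2808, 0.1426]
tool_rot: [1.798, 0.684, -1.798]
force: [-0.8, -0.9, 0.2]
finger_gap: 0.701
```

```bash
python3 - <<'E'
from h import *
s=monitor.state();print(s['ee_pos'],torack(s['ee_pos']),plan(rk(37.6,28.4,42),-48.6))
c=cap('wrist','w14');print(brass(c,rk(-10,-70,12),40))
H=cv2.cvtColor(c['image'],cv2.COLOR_RGB2HSV).astype(int)
u,v=proj(c,[rk(37.6,28.4,58)])[0].astype(int);print(u,v)
m=np.zeros((420,560),bool);a=slice(max(0,v-45),v+45),slice(u-45,u+45);m[a]=((H[...,0]>7)&(H[...,0]<18)&(H[...,1]>180)&(H[...,2]>110))[a]
n,l,st,ce=cv2.connectedComponentsWithStats(m.astype(np.uint8));i=1+st[1:,4].argmax();print(st[i],torack(np.array(disc(c,l==i,.058)[0][:2])/1000))
E
```

```text
[0.54632564 0.2808344  0.14264224] [37.8 28.8] (array([0.2013, 0.0008, 0.0004]), np.float64(0.0015), np.float64(-48.33))
(array([-11. , -70.8]), np.float64(19.209134990022186), array([ 379,  235,   48,   39, 1440], dtype=int32))
280 214
[270 205  21  21 325] [37.2 28.6]
```

View pics/w14.png

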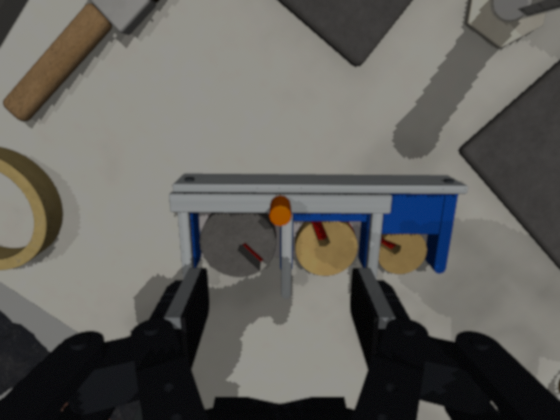

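All three weights are in their slots (dark (238,243), medium (325,247), small (400,252)), the comb is open, and the knob at (280,211) lies right under the gripper. Down, grip, slide shut.

apply_moves(moves="0.06 0.001 0 0 0.3;0.12 0.001 0 0 0.3;0.16 0.001 0 0 0.3;0.19 0.001 0 0 0.3;0.2 0.001 0 0 0.3;0.2 0.001 0 0 0.6;0.2 0.001 0 0 0.9;0.2 0.001 0 0 1;0.2 0.001 0 0 1;0.2 0.001 0 0 1", squeeze=30)

```text
time_s: 30.9
ee_pos: [0.5476, 0.2801, 0.0438]
tool_rot: [1.8, 0.683, -1.798]
force: [-1.3, -1.1, 6.1]
finger_gap: 0.157
```

apply_moves(moves="0 0.005 0 0 1;0 0.013 0 0 1;0 0.022 0 0 1;0 0.031 0 0 1;0 0.04 0 0 1;0 0.048 0 0 1;0 0.054 0 0 1;0 0.058 0 0 1;0 0.06 0 0 1;0 0.06 0 0 1")

```text
time_s: 32.15
ee_pos: [0.5673, 0.2576, 0.0438]
tool_rot: [1.8, 0.683, -1.798]
force: [-1.7, -1.4, 7.0]
finger_gap: 0.16
```

```bash
python3 - <<'E'
from h import *
s=monitor.state();print(s['ee_pos'],s['finger_gap'],s['force'],torack(s['ee_pos']))
E
```

```text
[0.5673241  0.25759706 0.04384469] 0.15992673715944317 [-1.70630633 -1.36742088  6.98565964] [38.2 -2.5]
```

apply_moves(moves="0 0.002 0 0 1;0 0.004 0 0 1;0 0.006 0 0 1;0 0.007 0 0 1;0 0.008 0 0 1;0 0.009 0 0 1;0 0.01 0 0 1;0 0.01 0 0 1;0 0.01 0 0 1;0 0.01 0 0 1")

```text
time_s: 33.4
ee_pos: [0.5696, 0.2549, 0.0438]
tool_rot: [1.799, 0.684, -1.8]
force: [-8.8, 10.7, 8.2]
finger_gap: 0.157
```

```bash
python3 - <<'E'
from h import *
s=monitor.state();print(s['ee_pos'],s['finger_gap'],s['force'],torack(s['ee_pos']))
E
```

```text
[0.56959585 0.25492248 0.04378815] 0.15659572769398314 [-8.81264145 10.73009776  8.2279802 ] [38.2 -6. ]
```

apply_moves(moves="0 0.008 0 0 0.8;0 0.008 0 0 0.6;0 0.008 0 0 0.4;0 0.008 0 0 0.3;-0.06 0.008 0 0 0.3;-0.15 0.008 0 0 0.3;-0.25 0.008 0.02 0 0.3;-0.35 0.008 0.08 0 0.3;-0.4 0.008 0.14 0 0.3;-0.4 0.008 0.14 0 0.3")

```text
time_s: 34.65
ee_pos: [0.5205, 0.2034, 0.2454]
tool_rot: [1.803, 0.682, -1.797]
force: [0.2, 0.7, -0.3]
finger_gap: 0.7
```

```bash
python3 - <<'E'
from h import *
s=monitor.state();print(s['ee_pos'],s['force'])
c=cap('wrist','w15');print(brass(c,rk(-10,-70,12),30))
H=cv2.cvtColor(c['image'],cv2.COLOR_RGB2HSV).astype(int)
u,v=proj(c,[rk(37.6,-6,58)])[0].astype(int);print(u,v)
m=np.zeros((420,560),bool);a=slice(max(0,v-35),v+35),slice(u-35,u+35);m[a]=((H[...,0]>7)&(H[...,0]<18)&(H[...,1]>180)&(H[...,2]>110))[a]
n,l,st,ce=cv2.connectedComponentsWithStats(m.astype(np.uint8));i=1+st[1:,4].argmax();print(st[i],torack(np.array(disc(c,l==i,.058)[0][:2])/1000))
t=cap('top','t15');a=np.load('pics/top0.npz')['image'].astype(int)
u,v=proj(c,[rk(0,0,20)])[0].astype(int)
cr=c['image'][max(0,v-110):v+110,max(0,u-200):u+200]
tt=t['image'][145:265,80:480]
o=np.vstack([cv2.resize(cr,(700,int(700*cr.shape[0]/cr.shape[1]))),cv2.resize(tt,(700,210))])
cv2.imwrite('pics/fin.png',o[:600,:,::-1])
E
```

```text
[0.52045038 0.20339716 0.24537225] [ 0.19463527  0.65140352 -0.31104398]
(array([-11.2, -66.9]), np.float64(17.40566468236445), array([317, 128,  25,  37, 651], dtype=int32))
271 96
[265  90  14  17 187] [36.8 -5.8]
```

View pics/fin.png

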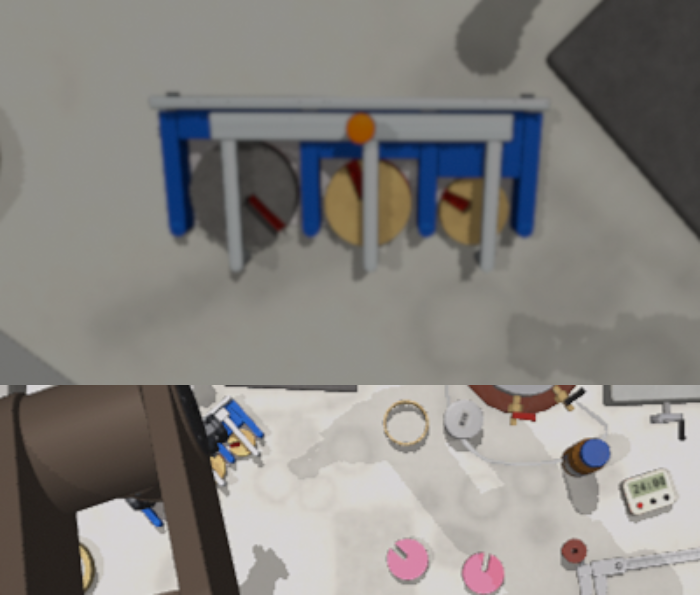

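The final picture shows all three weights home behind the hooks. The knob is at rack y = -5.8 mm (nominal -6), so the comb is shut, and the bystanders in view are where they were.

```bash
python3 -c "
from h import *
print(order.sign_off())"
```

```text
the job is handed in; nothing more can be done
None
```

I put both loose weights back in the rack, shut the comb over all three, and handed the job in at about 35 s on the robot's clock (limit 72 s).

**What I did:** I slid the comb open to its stop. Each weight was gripped lightly and slid flat along the bench to its slot, the large one first. I then pushed each home with two fingertips, and last slid the comb shut to its stop.

**What the last checks showed:**
- **Comb:** the knob is at rack y = -5.8 mm, where fully shut is -6 mm, and it met a firm stop at about 14 N.
- **Large weight:** it stopped moving at a 19 N push, with no red visible behind it.
- **Small weight:** it measured rack (-10.1, -70.2) mm when pushed home, against a target of (-10, -71) mm, and resisted 10 N. The final reading, (-11.2, -66.9) mm, disagrees in y. I put that down to the comb arm covering part of the disc, because the picture shows it sitting in its slot.
- **Other things on the bench:** the ring, tin, jar, stopper and pink look-alikes appear unmoved by eye in the last overhead picture. The arm hid the left part of that view.
- **Comb's starting position:** it stood about 5 mm open rather than fully shut.

I did not measure whether the weights lifted. They were moved at a constant height throughout.

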